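Right a tipped bottle and snug up the rack

TASK

One bottle in the bench rack has tipped out over the front lip. First stand it back upright in its gap between its neighbours in the lane and let go of it; then slide the snugger by its orange tab along the lip until the whole row is held snug against the rack's end wall, with no gaps left. All the bottles must stay standing, and leave everything else on the bench and on the wire shelf as it is.

Things in the scene. Friction and masses are not known exactly. Their poses are not given: they have to be found in the camera images.
- rack: Fixed grey steel bottle rack. Its frame: origin on the bench, z up, y along its one lane (to the robot's left), x across it, away from the robot. Lane floor at z = 3 mm; lane inside x = -36 to 36, y = -200 to 230 mm. Front lip (robot side) 40 mm high, x = -36 to -39; back edge 26 mm high with a wire rail at x = 39, z = 60; end walls 85 mm high. Level, yaw within 0.2 rad of the base axes
- lane_end (a point): Middle of the foot of the row's end wall (inner face, on the lane floor; rack x = 0, y = -200, z = 3 mm), with the rack's axes. The snug row stands against this wall
- shelf_edge (a point): Middle of the front bar of the rack's wire shelf (rack x = -46, y = 130, z = 226 mm), with the rack's axes. Steel bars 6 mm thick, x = -49 to 49, y = 29 to 231 mm, two arms 6 mm lower at y = 50 and 215, posts only at the rear (x = 41). It roofs the snugger's whole slide: the tab is reached only with the tool leaning back towards the robot, in under this edge
- tipped: The tipped squeeze bottle: 56 mm in diameter, 150 mm tall, white, straight up to 100 mm, with a fixed ribbed yellow cap 34 mm wide from 121 to 150 mm. Origin: centre of its underside, z up its axis. 0.17 to 0.32 kg. Starts leaning about 32 degrees out of the lane to the rack's -x, foot edge on the lane floor, side on the front lip, cap out in front
- bottle_red: Standing bottle: 56 mm in diameter, 150 mm tall, white, straight up to 100 mm, with a fixed ribbed red cap 34 mm wide from 121 to 150 mm. Origin: centre of its underside, z up its axis. 0.17 to 0.32 kg. Loose on the lane floor; the three standing bottles start in any order, two between the tipped one and the end wall, one on the snugger's side
- bottle_blue: Standing bottle: 56 mm in diameter, 150 mm tall, white, straight up to 100 mm, with a fixed ribbed blue cap 34 mm wide from 121 to 150 mm. Origin: centre of its underside, z up its axis. 0.17 to 0.32 kg. Loose on the lane floor; the three standing bottles start in any order, two between the tipped one and the end wall, one on the snugger's side
- bottle_green: Standing bottle: 56 mm in diameter, 150 mm tall, white, straight up to 100 mm, with a fixed ribbed green cap 34 mm wide from 121 to 150 mm. Origin: centre of its underside, z up its axis. 0.17 to 0.32 kg. Loose on the lane floor; the three standing bottles start in any order, two between the tipped one and the end wall, one on the snugger's side
- snugger (a joint): Travel of the snugger along the front lip, m: 0 = right back (pressing face at rack y = 170 mm), growing towards the row (rack -y): face y = 0.170 - value; stop at 0.175. About 3 N of friction; stays where left; pushes bottles before it. Four upright bottles in line without gaps put the face at rack y = 24 mm, a value of 0.146
- snugger_grip (a point): Grip point in the snugger's orange pinch tab, with the rack's axes, 85 mm above the bench. Tab 14 mm thick along the slide (y), 26 mm across (x), from 29 mm below to 16 mm above this point; its black saddle on the lip, 44 mm long in y, lies below. The point is 42 mm to -x and 22 mm to +y of the pressing face's middle
- snugger_face (a point): Middle of the snugger's pressing face, 40 mm above the bench, with the rack's axes; the bottles are on its -y side. The plate spans the lane (x = -36 to +28 mm) from 6 to 76 mm above the bench
- pot_red: Clear pigment pot with red lid, 62 mm in diameter, 52 mm tall, on the wire shelf; origin: centre of underside
- pot_white: Clear pigment pot with white lid, 62 mm in diameter, 52 mm tall, on the wire shelf; origin: centre of underside
- cup: Paper cup 72 mm wide, 85 mm tall, standing on the pan of the pocket scale; origin: centre of underside
- jar: White open-necked silicone jar 90 mm in diameter, 158 mm tall; origin: centre of underside
- jar_lid: White screw lid of the jar, 74 mm in diameter, 26 mm high, open side up; origin: centre of underside
- dropper: Small clear bottle with black cap, 38 mm in diameter, 68 mm tall; origin: centre of underside
- pliers: Side cutters with a red and a yellow handle, 140 mm long, 15 mm high, lying on the bench; origin: under the pivot; jaws to +x
Things that resemble listed ones, but are neither listed nor needed, are in the scene too. What is shaped like the tipped but pink is not meant. Leave any pink look-alike of the bottle_blue alone.

How it is judged (in metres and radians):
On the way:
1. the tipped bottle stands upright on the lane floor in its gap, let go of, while the snugger is still at least 30 mm short of closing the row (angle between tipped's own z axis and vertical below 0.1 rad and z of tipped in the frame of rack below 0.012 m and x of tipped in the frame of rack between -0.03 and 0.03 m and y of tipped in the frame of rack between -0.2 and 0.1 m and y of tipped in the frame of rack between -0.095 and 0 m and contact force between the fingers and tipped below 0.1 N and value of joint snugger below 0.116 m), for 0.2 s.
At the end, for the whole second after the job is handed in: All four bottles stand upright (within 0.1 rad) and still on the lane floor, the yellow-capped one in its gap between its neighbours; the snugger's value is above 0.138 (the row is closed up with less than 8 mm of slack in all) and its face is within 6 mm of the last bottle (angle between each of tipped, bottle_red, bottle_blue, bottle_green's own z axis and vertical below 0.1 rad and z of each of tipped, bottle_red, bottle_blue, bottle_green in the frame of rack below 0.012 m and x of tipped in the frame of rack between -0.03 and 0.03 m and y of tipped in the frame of rack between -0.2 and 0.1 m and x of bottle_red in the frame of rack between -0.03 and 0.03 m and y of bottle_red in the frame of rack between -0.2 and 0.1 m and x of bottle_blue in the frame of rack between -0.03 and 0.03 m and y of bottle_blue in the frame of rack between -0.2 and 0.1 m and x of bottle_green in the frame of rack between -0.03 and 0.03 m and y of bottle_green in the frame of rack between -0.2 and 0.1 m and y of tipped in the frame of rack between -0.095 and 0 m and linear speed of each of tipped, bottle_red, bottle_blue, bottle_green below 0.02 m/s and value of joint snugger above 0.138 m and y of any of bottle_red, bottle_blue, bottle_green in the frame of snugger_face above -0.034 m); the robot touches nothing.
It fails at once if a standing bottle is tipped over (beyond 0.5 rad) (angle between any of bottle_red, bottle_blue, bottle_green's own z axis and vertical above 0.5 rad).
It fails at once if a pot on the shelf or another thing on the bench is moved by more than 25 mm (distance of any of pot_red, pot_white, cup, jar, jar_lid, dropper, pliers from where it was at the start of the episode above 0.025 m).
It also fails if it takes over 56 s, if anything falls off the work surface, if the arm or the gripper's body presses on something with over 40 N, if the wrist force passes 120 N, or if a joint passes its speed limit or range.

ROBOT

A 7-joint arm with a two-finger parallel gripper is mounted at the origin on the work surface. World frame = base frame: x ahead of the robot, y to its left, z up, the work surface at z = 0. Lengths are in mm, angles in rad, forces in N, time in s.
With the tool pointing down it reaches from about 400 to 875 mm from the base axis. Payload 4.4 kg.
Tool frame: the origin (TCP) lies at the very end of the fingers, on their centre line; the grasp point (between the pads) lies 19 mm behind it (ctrl.grip_depth is the distance from the TCP to the grasp point, in mm); z points along the fingers, x is the direction in which the jaws open and shut, and the axes are right-handed (so a half turn about z gives the same grasp; the last joint's range is limited). The gripper opens to 85 mm and grips with 20 to 120 N. Pads are 22 mm wide; open, the fingers measure 114 mm over their backs; the gripper's body (76 mm by 85 mm) begins 54 mm behind the grasp point. The pads swing forward as they close: fully open they stand 13 mm farther back than shut.
Start: joints at [-1.331, 0.628, 0.038, 1.517, -0.027, 0.996, -0.02], TCP at [195.662, 619.866, 231.313] pointing down, gripper open.
Joint ranges: [-3.06, 3.06], [-0.37, 2.12], [-1.25, 1.32], [0.18, 2.47], [-1.1, 4.24], [0.23, 1.98], [-2.94, 2.94]. Speed limits (rad/s): [2.57, 2.57, 3.14, 3.14, 3.14, 3.14, 3.14].

INTERFACE

Orientations are given as [roll, pitch, yaw] about the fixed x, y, z axes, in that order (R = Rz(yaw) Ry(pitch) Rx(roll)).
In Python, from cell import ctrl gives the robot as it stands.
- The arm moves only by the shell command python3 -m creep 'ROWS'. ROWS is JSON, a list of rows, each an object with "hand": the opening, from 0 (shut) to 1 (fully open); "travel": the shift along the tool's x, y, z in cm, a list of three; "angular": the turn, a rotation vector about the tool's x, y, z in degrees, a list of three. In form: [{"hand": hand, "travel": [tx, ty, tz], "angular": [rx, ry, rz]}, ...]. A call has 1 to 20 rows; each row is the pose to reach, as a shift and turn from the pose measured when the call began, along the tool's axes at that moment; what a row does not reach only later rows make up. A row lasts 1/10 s, in which the tool goes at most 50 mm and 8.59 degrees, less where a joint would pass 70% of its speed; a pose out of reach is approached as far as the arm can. A call with a gripper value outside its range is refused whole. The fingers move at their own pace and stop on an object; the grip force is fixed at half the most. Time passes only in rows, so rows that repeat a pose let the fingers close. It gives the time, the measured TCP pose, the force and the opening at its end, in the units of the state.
- ctrl.read_state(): the state, without advancing time (a new reading comes with each control period).
- ctrl.get_image(name): name is "side" or "top"; returns a dict with "frame" (480x640x3 uint8, red, green, blue), "fx", "fy", "cx", "cy" (pixels), "origin" and "orientation" of the camera in the world. Camera axes: x right, y down, z forward; pixel columns grow to the right and rows downward; lengths in mm; the calibration is good to about 2 mm. A picture is of the moment at which its call begins. There is no depth.
- ctrl.finish_job(): hands the job in, once; it reports no verdict.
Trained networks look in the newest picture that a camera, given by its name, has taken for a name from the list of things; names that differ only in an ending like _2 or _b are one class to them, and where a whole thing is asked for, a point or a joint stands for the part that bears it (a point fixed in the world has none). Each returns a list of dicts, best first, with "confidence" (0 to 1); they miss things now and then, are a little off and sometimes report something else, mostly with a low value. They report only what shows in the picture. A call takes as long as a camera call. They do not tell look-alikes from the thing itself.
- ctrl.regions_of(camera, thing): "region" (480x640 bool, what is visible of it).
- ctrl.spot_point(camera, thing): "at" ([x, y, z] in mm, in world coordinates, good to about 4 mm: a listed point, or the origin of a listed thing).
The state is a dict: "clock": time; "qpos": joint angles; "qd": joint speeds; "tau": joint torques, N m; "eef_pos": TCP position; "tool_rot": TCP orientation; "force": force on the tool from outside, world axes, zero at the start; "torque": the same for the moment, N m; "width": finger opening in mm.
Only numpy, scipy, OpenCV 4.12 (cv2) and the standard library are available. Lean on these libraries where they do the work, as an engineer would, in place of code of your own. Each camera call takes 0.05 s, during which the arm holds its last target. There are 200 camera calls.

## Working session

There is one attempt and no reset: what is moved stays moved. The work goes in short steps, Python scripts to look and compute and a shell command to move; the robot and the scene stay as the last step left them, time stands still between calls to the robot, and variables do not carry over. Pictures are saved under pics/ and viewed, about 8 in all and at most 12, crops included, and the job is handed in when it is done.

```bash
mkdir -p pics; ls; cat > h.py <<'E'
import numpy as np, cv2
from cell import ctrl
from scipy.spatial.transform import Rotation as R
def T():
    s=ctrl.read_state(); return np.array(s['eef_pos']),s
E
python3 - <<'E'
from h import *
for c in ['side','top']:
    im=ctrl.get_image(c); cv2.imwrite(f'pics/{c}0.png',im['frame'][:,:,::-1])
    print(c,im['fx'],im['cx'],im['cy'],im['origin'],im['orientation'])
    for n in ['rack','lane_end','shelf_edge','tipped','bottle_red','bottle_blue','bottle_green','snugger_grip','snugger_face','pot_red','pot_white','cup','jar','jar_lid','dropper','pliers']:
        print(n,[(np.round(d['at']).tolist(),round(d['confidence'],2)) for d in ctrl.spot_point(c,n)][:3])
print(ctrl.read_state())
E
```

```text
pics
side 514.2609170497616 315.6399534496535 243.10896519567007 [ 513.17561182  718.27007591 1039.89794168] [-2.43292864 -0.00329577 -3.11739454]
rack [([640.0, 4.0, 1.0], 0.88), ([666.0, 134.0, 38.0], 0.41)]
lane_end [([614.0, -191.0, 2.0], 0.82), ([514.0, 363.0, -1.0], 0.36)]
shelf_edge [([617.0, 139.0, 226.0], 0.82), ([662.0, 168.0, 229.0], 0.61)]
tipped [([485.0, -42.0, 28.0], 0.97), ([647.0, -32.0, 21.0], 0.67)]
bottle_red [([641.0, 5.0, 1.0], 0.66), ([626.0, -96.0, 2.0], 0.62), ([367.0, 363.0, -2.0], 0.33)]
bottle_blue [([478.0, 147.0, 2.0], 0.71), ([642.0, 30.0, -0.0], 0.7)]
bottle_green [([616.0, -163.0, 4.0], 0.71)]
snugger_grip [([621.0, 164.0, 87.0], 0.58)]
snugger_face [([665.0, 135.0, 40.0], 0.77)]
pot_red [([652.0, 76.0, 231.0], 0.85)]
pot_white [([664.0, 166.0, 230.0], 0.92)]
cup [([375.0, -423.0, 24.0], 0.83), ([615.0, -193.0, 1.0], 0.4)]
jar [([642.0, 6.0, -0.0], 0.65), ([701.0, -400.0, -3.0], 0.63)]
jar_lid [([369.0, -304.0, 1.0], 0.62)]
dropper [([516.0, 364.0, -2.0], 0.85), ([644.0, 30.0, 2.0], 0.65)]
pliers [([370.0, 362.0, -2.0], 0.77)]
top 540.5768158816716 32
[... 925 characters left out ...]
0], 0.81)]
{'clock': 1.7, 'qpos': array([-1.33079328,  0.62841964,  0.0384975 ,  1.51739951, -0.02699831,
        0.99628747, -0.01998248]), 'qd': array([-9.38087742e-05, -2.43684618e-03, -3.86066065e-05, -1.39689570e-03,
       -2.25113696e-04,  7.94883088e-04, -1.34355769e-04]), 'tau': array([ 1.54430345e-04, -5.63268614e+01,  1.22569118e+00, -1.93785632e+01,
        1.08797339e-02,  1.49033043e-03,  1.17483427e-05]), 'eef_pos': array([195.66651235, 619.86752506, 231.3007941 ]), 'tool_rot': array([-3.14155709e+00, -3.54188440e-06,  1.26498874e+00]), 'force': array([ 0.98204638,  0.11129475, -0.34415599]), 'torque': array([ 0.0537054 , -0.00608017, -0.00854804]), 'width': 85.28786138868249}
```

View pics/side0.png

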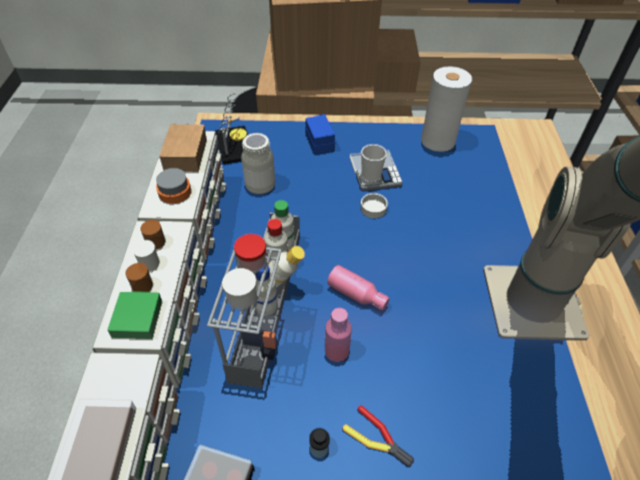

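View pics/top0.png

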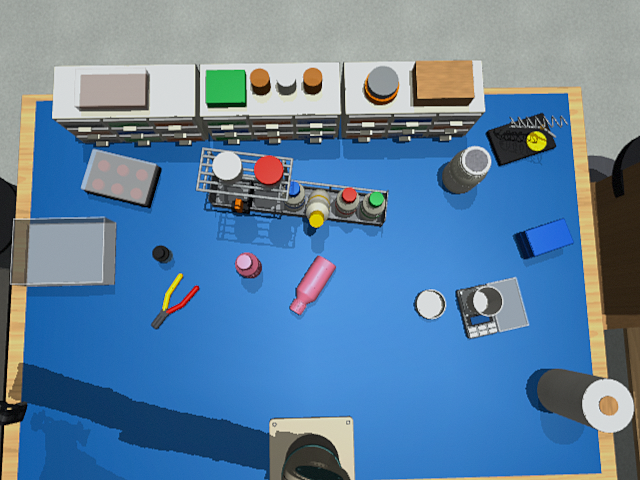

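The wanted bottle is the yellow-capped one at top (317,218) / side (296,254). Look-alikes are the lying pink bottle at top (313,285) / side (357,288) and the standing pink one at top (248,265) / side (338,335), and I leave both alone. Next I fit the rack pose and check it on a close crop.

```bash
cat >> h.py <<'E'
YAW=-0.140; RR=R.from_euler('z',YAW).as_matrix(); RO=np.array([642,7,0.])
def w(p): return RO+RR@np.array(p,float)
def r(p): return RR.T@(np.array(p,float)-RO)
def proj(im,P):
    Rc=R.from_euler('xyz',im['orientation']).as_matrix(); q=(np.atleast_2d(P)-im['origin'])@Rc
    return np.c_[im['fx']*q[:,0]/q[:,2]+im['cx'],im['fy']*q[:,1]/q[:,2]+im['cy']]
def ray(im,uv):
    Rc=R.from_euler('xyz',im['orientation']).as_matrix()
    d=Rc@np.array([(uv[0]-im['cx'])/im['fx'],(uv[1]-im['cy'])/im['fy'],1]); return np.array(im['origin']),d/np.linalg.norm(d)
def tri(rays):
    A=sum(np.eye(3)-np.outer(d,d) for o,d in rays); b=sum((np.eye(3)-np.outer(d,d))@o for o,d in rays)
    x=np.linalg.solve(A,b); return x,[np.linalg.norm(np.cross(x-o,d)) for o,d in rays]
def blob(im,lo,hi,box):
    x0,y0,x1,y1=box; hsv=cv2.cvtColor(im['frame'],cv2.COLOR_RGB2HSV); m=cv2.inRange(hsv,lo,hi)
    k=np.zeros_like(m); k[y0:y1,x0:x1]=m[y0:y1,x0:x1]; n,l,s,c=cv2.connectedComponentsWithStats(k)
    i=1+np.argmax(s[1:,4]) if n>1 else 0; return c[i],s[i,4]
def rel(pos,lean):  # lean deg back to robot, in rack frame; pos = TCP in rack frame
    a=np.radians(lean); z=RR@[np.sin(a),0,-np.cos(a)]; x=RR@[0,1,0]; M=np.c_[x,np.cross(z,x),z]
    s=ctrl.read_state(); R0=R.from_euler('xyz',s['tool_rot']).as_matrix()
    print('travel',np.round(R0.T@(w(pos)-s['eef_pos'])/10,2),'ang',np.round(R.from_matrix(R0.T@M).as_rotvec(degrees=True),1),'tcp rack',np.round(r(s['eef_pos']),1),'z',np.round(s['force'],1),s['width'],s['clock'])
E
python3 - <<'E'
from h import *
ims={c:ctrl.get_image(c) for c in('side','top')}
hs={'yellow':((20,120,100),(32,255,255),{'side':(270,235,320,280),'top':(300,190,340,235)}),
'red':((0,150,80),(6,255,255),{'side':(262,212,290,240),'top':(335,180,360,208)}),
'green':((45,100,50),(85,255,255),{'side':(268,195,298,222),'top':(362,185,390,212)}),
'blue':((105,150,60),(125,255,255),{'side':(255,285,290,310),'top':(285,178,303,200)}),
'orange':((3,150,80),(16,255,255),{'side':(250,320,290,365),'top':(225,190,260,222)})}
for n,(lo,hi,b) in hs.items():
    bl={c:blob(ims[c],lo,hi,b[c]) for c in ims}
    x,e=tri([ray(ims[c],bl[c][0]) for c in ims]); print(n,[(np.round(v[0]).tolist(),v[1]) for v in bl.values()],'rack',np.round(r(x),1),np.round(e,1))
out=[]
for c,(x0,y0,x1,y1) in {'side':(190,190,340,400),'top':(185,130,400,260)}.items():
    f=ims[c]['frame'][:,:,::-1].copy(); s=3
    f=cv2.resize(f[y0:y1,x0:x1],None,fx=s,fy=s,interpolation=cv2.INTER_CUBIC)
    def dots(P,col):
        for u in proj(ims[c],[w(p) for p in P]): cv2.circle(f,(int((u[0]-x0+.5)*s),int((u[1]-y0+.5)*s)),3,col,-1)
    dots([(-37.5,y,40) for y in range(-200,231,43)],(255,0,255)); dots([(-46,y,226) for y in(29,130,231)],(255,255,0))
    dots([(11-t*.53,-37,18+t*.848) for t in(0,121,150)],(0,255,0)); dots([(0,y,153) for y in(-171,-107,25)],(0,255,0))
    dots([(-42,154,85),(-42,154,101),(0,132,40)],(0,128,255)); out.append(f)
h=max(f.shape[0] for f in out); o=np.hstack([cv2.copyMakeBorder(f,0,h-f.shape[0],0,0,0) for f in out]); print(o.shape)
cv2.imwrite('pics/crop1.png',cv2.resize(o,None,fx=min(1,800/o.shape[1]),fy=min(1,800/o.shape[1])))
rel((-220,-40,300),0)
E
```

```text
yellow [([295.0, 254.0], np.int32(215)), ([316.0, 219.0], np.int32(209))] rack [-61.  -39.1 134.4] [0.4 0.4]
red [([274.0, 226.0], np.int32(139)), ([349.0, 194.0], np.int32(160))] rack [   2.5 -108.6  144.4] [1. 1.]
green [([281.0, 208.0], np.int32(187)), ([376.0, 198.0], np.int32(169))] rack [   0.7 -173.5  139.8] [2.2 2.2]
blue [([287.0, 300.0], np.int32(112)), ([294.0, 188.0], np.int32(118))] rack [-16.5  28.3  59.2] [38.7 38.7]
orange [([266.0, 334.0], np.int32(22)), ([238.0, 204.0], np.int32(63))] rack [-38.2 153.7  98.6] [1.8 1.8]
(630, 1095, 3)
travel [-52.58  39.97  -6.87] ang [-0.   0.  -9.5] tcp rack [-527.5  544.6  231.3] z [ 0.  -1.4 -0.5] 85.52077320513551 1.8
```

View pics/crop1.png

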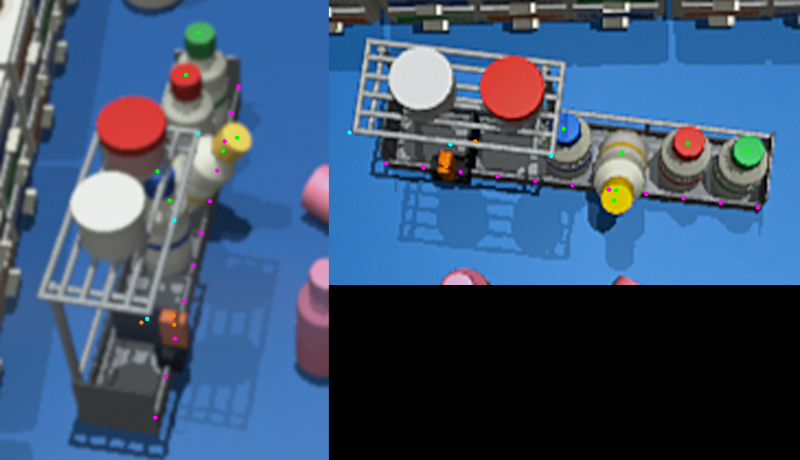

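```bash
python3 -m creep '[{"hand":0.8,"travel":[-10,10,-7],"angular":[0,0,0]},{"hand":0.8,"travel":[-10,10,-7],"angular":[0,0,0]},{"hand":0.8,"travel":[-51.4,46.9,-7],"angular":[0,0,-9.5]},{"hand":0.8,"travel":[-51.4,46.9,-7],"angular":[0,0,-9.5]},{"hand":0.8,"travel":[-51.4,46.9,-7],"angular":[0,0,-9.5]},{"hand":0.8,"travel":[-51.4,46.9,-7],"angular":[0,0,-9.5]},{"hand":0.8,"travel":[-51.4,46.9,-7],"angular":[0,0,-9.5]},{"hand":0.8,"travel":[-51.4,46.9,-7],"angular":[0,0,-9.5]},{"hand":0.8,"travel":[-51.4,46.9,-7],"angular":[0,0,-9.5]},{"hand":0.8,"travel":[-51.4,46.9,-7],"angular":[0,0,-9.5]},{"hand":0.8,"travel":[-51.4,46.9,-7],"angular":[0,0,-9.5]},{"hand":0.8,"travel":[-51.4,46.9,-7],"angular":[0,0,-9.5]},{"hand":0.8,"travel":[-51.4,46.9,-7],"angular":[0,0,-9.5]},{"hand":0.8,"travel":[-51.4,46.9,-7],"angular":[0,0,-9.5]},{"hand":0.8,"travel":[-51.4,46.9,-7],"angular":[0,0,-9.5]},{"hand":0.8,"travel":[-51.4,46.9,-7],"angular":[0,0,-9.5]},{"hand":0.8,"travel":[-51.4,46.9,-7],"angular":[0,0,-9.5]},{"hand":0.8,"travel":[-51.4,46.9,-7],"angular":[0,0,-9.5]}]' | tail -5
python3 - <<'E'
from h import *
rel((-105.6,-39,204.6),32)
E
```

```text
clock: 3.6
eef_pos: [487.5, -9.4, 301.2]
tool_rot: [-3.141, -0.001, 1.434]
force: [0.5, 0.4, -0.1]
width: 67.9
travel [-0.14  4.51  9.65] ang [-32.   -0.1   0.2] tcp rack [-150.7  -37.8  301.2] z [ 0.5  0.4 -0.1] 67.8858966363499 3.6
```

```bash
python3 -m creep '[{"hand":0.75,"travel":[-0.1,1.5,3],"angular":[-8,0,0]},{"hand":0.75,"travel":[-0.1,3,6],"angular":[-16,0,0]},{"hand":0.75,"travel":[-0.1,4.5,9.6],"angular":[-24,0,0]},{"hand":0.75,"travel":[-0.1,4.5,9.6],"angular":[-32,0,0.2]},{"hand":0.75,"travel":[-0.1,4.5,9.6],"angular":[-32,0,0.2]},{"hand":0.75,"travel":[-0.1,4.5,9.6],"angular":[-32,0,0.2]},{"hand":0.75,"travel":[-0.1,4.5,9.6],"angular":[-32,0,0.2]}]' | tail -5
python3 - <<'E'
from h import *
o=11-.53*120,-39,18+.848*120
rel(o,32)
ims={c:ctrl.get_image(c) for c in('side','top')}
b={'side':(270,235,320,280),'top':(300,190,340,235)}
bl={c:blob(ims[c],(20,120,100),(32,255,255),b[c]) for c in ims}
x,e=tri([ray(ims[c],bl[c][0]) for c in ims]);print(bl,r(x),e)
f=ims['side']['frame'][:,:,::-1][150:370,180:400];g=ims['top']['frame'][:,:,::-1][120:340,200:420]
cv2.imwrite('pics/pre.png',cv2.resize(np.hstack([f,g]),None,fx=1.8,fy=1.8))
E
```

```text
clock: 4.3
eef_pos: [528.5, -49.1, 214.5]
tool_rot: [2.721, 0.112, 1.376]
force: [0.3, -1.8, -0.4]
width: 64.2
travel [ 4.55  0.88 10.28] ang [-8.1  7.1  0.3] tcp rack [-104.5  -71.4  214.5] z [ 0.3 -1.8 -0.4] 64.20427159172029 4.3
{'side': (array([294.78378378, 254.49099099]), np.int32(222)), 'top': (array([316.06220096, 218.6076555 ]), np.int32(209))} [-61.01461295 -39.04358497 133.65100114] [np.float64(0.4984461177482469), np.float64(0.498446117748259)]
```

View pics/pre.png

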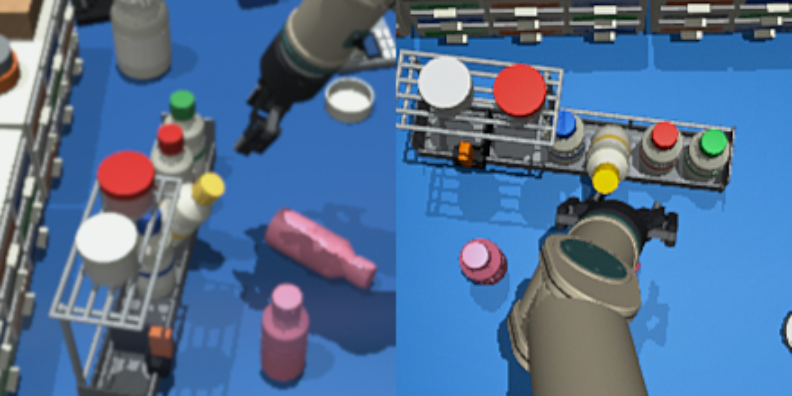

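The gripper stands in front of the yellow cap (crop right half, cap at 605,178). It is about 32 mm off towards −y and not yet at the commanded lean, so I check whether a joint limit is involved.

```bash
python3 - <<'E'
from h import *
s=ctrl.read_state();print(np.round(s['qpos'],3),np.round(s['qd'],3))
rel((-105.6,-39,204.6),32)
E
```

```text
[-0.025  0.362 -0.104  2.238  1.008  0.309  0.349] [-0.006 -0.005  0.037 -0.039 -0.211  0.014  0.229]
travel [ 3.35 -0.39  0.44] ang [-8.2  7.2  0.4] tcp rack [-105.6  -71.7  214. ] z [ 0.2 -1.1  0. ] 63.7526468121217 4.4
```

```bash
cat >> h.py <<'E'
def log():
    import json; s=ctrl.read_state(); open('log.jsonl','a').write(json.dumps([list(map(float,s[k])) for k in('qpos','eef_pos','tool_rot')])+'\n')
E
python3 - <<'E'
from h import *
log(); rel((-72,-39,205),8)
E
```

```text
travel [3.52 2.7  1.75] ang [15.7  7.1 -1.1] tcp rack [-105.6  -71.7  214. ] z [ 0.2 -1.1  0. ] 63.7526468121217 4.4
```

```bash
python3 -m creep '[{"hand":0.75,"travel":[1.7,1.3,0.8],"angular":[8,3.5,-0.5]},{"hand":0.75,"travel":[3.5,2.7,1.75],"angular":[15.7,7.1,-1.1]},{"hand":0.75,"travel":[3.5,2.7,1.75],"angular":[15.7,7.1,-1.1]},{"hand":0.75,"travel":[3.5,2.7,1.75],"angular":[15.7,7.1,-1.1]},{"hand":0.75,"travel":[3.5,2.7,1.75],"angular":[15.7,7.1,-1.1]}]' | tail -5
python3 - <<'E'
from h import *
log(); rel((-60,-39,117),8); print(ctrl.read_state()['qpos'])
E
```

```text
clock: 4.9
eef_pos: [564.8, -21.8, 204.6]
tool_rot: [3.002, -0.001, 1.429]
force: [-0.2, -1.0, -1.8]
width: 63.7
travel [0.02 0.02 8.85] ang [-0.  -0.  -0.1] tcp rack [-72.4 -39.3 204.6] z [-0.2 -1.  -1.8] 63.71266514255783 4.9
[ 0.31449912  0.51707489 -0.49519269  1.91032316  0.44116124  0.67594879
  0.9869743 ]
```

```bash
python3 -m creep '[{"hand":0.75,"travel":[0,0,2.5],"angular":[0,0,0]},{"hand":0.75,"travel":[0,0,5],"angular":[0,0,0]},{"hand":0.75,"travel":[0,0,7.5],"angular":[0,0,0]},{"hand":0.75,"travel":[0,0,8.8],"angular":[0,0,0]},{"hand":0.75,"travel":[0,0,8.8],"angular":[0,0,0]},{"hand":0.75,"travel":[0,0,8.8],"angular":[0,0,0]},{"hand":0.4,"travel":[0,0,8.8],"angular":[0,0,0]},{"hand":0.25,"travel":[0,0,8.8],"angular":[0,0,0]},{"hand":0.25,"travel":[0,0,8.8],"angular":[0,0,0]},{"hand":0.25,"travel":[0,0,8.8],"angular":[0,0,0]},{"hand":0.25,"travel":[0,0,8.8],"angular":[0,0,0]},{"hand":0.25,"travel":[0,0,8.8],"angular":[0,0,0]}]' | tail -5
python3 - <<'E'
from h import *
log()
# in hand: tool-bottle angle 24deg; bottle origin/angle -> TCP
def tcp(x,z,lean,y=-39):
    b=np.radians(lean); a=np.radians(lean-24); ax=np.array([-np.sin(b),0,np.cos(b)])
    return np.array([x,y,z])+139*ax+19*np.array([np.sin(a),0,-np.cos(a)])
for x,z,l in [(11,18,32),(11,26,32),(8,25,24),(5,20,16),(2,15,8),(0,10,0),(0,4.5,0)]: print(x,z,l,end=' '); rel(tcp(x,z,l),l-24)
E
```

```text
clock: 6.1
eef_pos: [577.3, -23.5, 118.3]
tool_rot: [3.001, -0.001, 1.429]
force: [-2.2, 0.1, 6.8]
width: 32.2
11 18 32 travel [ 0.02 -0.04  0.12] ang [ 0.1 -0.1 -0.1] tcp rack [-59.8 -39.2 118.3] z [-2.2  0.1  6.8] 32.158980713570585 6.1
11 26 32 travel [ 0.02  0.07 -0.67] ang [ 0.1 -0.1 -0.1] tcp rack [-59.8 -39.2 118.3] z [-2.2  0.1  6.8] 32.158980713570585 6.1
8 25 24 travel [ 0.03  1.32 -1.29] ang [ 8.1 -0.1 -0.1] tcp rack [-59.8 -39.2 118.3] z [-2.2  0.1  6.8] 32.158980713570585 6.1
5 20 16 travel [ 0.03  2.59 -1.29] ang [16.1 -0.1 -0.1] tcp rack [-59.8 -39.2 118.3] z [-2.2  0.1  6.8] 32.158980713570585 6.1
2 15 8 travel [ 0.03  3.91 -1.07] ang [24.1 -0.1 -0.1] tcp rack [-59.8 -39.2 118.3] z [-2.2  0.1  6.8] 32.158980713570585 6.1
0 10 0 travel [ 0.03  5.34 -0.59] ang [32.1 -0.1 -0.1] tcp rack [-59.8 -39.2 118.3] z [-2.2  0.1  6.8] 32.158980713570585 6.1
0 4.5 0 travel [ 0.03  5.27 -0.04] ang [32.1 -0.1 -0.1] tcp rack [-59.8 -39.2 118.3] z [-2.2  0.1  6.8] 32.158980713570585 6.1
```

```bash
python3 -m creep '[{"hand":0.25,"travel":[0,0.05,-0.35],"angular":[0,0,0]},{"hand":0.25,"travel":[0,0.07,-0.67],"angular":[0,0,0]},{"hand":0.25,"travel":[0,0.7,-1.0],"angular":[4,0,0]},{"hand":0.25,"travel":[0,1.32,-1.3],"angular":[8,0,0]},{"hand":0.25,"travel":[0,1.95,-1.3],"angular":[12,0,0]},{"hand":0.25,"travel":[0,2.6,-1.3],"angular":[16,0,0]},{"hand":0.25,"travel":[0,3.25,-1.2],"angular":[20,0,0]},{"hand":0.25,"travel":[0,3.9,-1.07],"angular":[24,0,0]},{"hand":0.25,"travel":[0,4.6,-0.85],"angular":[28,0,0]},{"hand":0.25,"travel":[0,5.3,-0.6],"angular":[32,0,0]},{"hand":0.25,"travel":[0,5.3,-0.6],"angular":[32,0,0]},{"hand":0.25,"travel":[0,5.3,-0.6],"angular":[32,0,0]},{"hand":0.25,"travel":[0,5.3,-0.6],"angular":[32,0,0]}]' | tail -5
python3 - <<'E'
from h import *
log()
def tcp(x,z,y=-39):
    a=np.radians(-24); return np.array([x,y,z+139])+19*np.array([np.sin(a),0,-np.cos(a)])
rel(tcp(0,4.5),-24)
ims={c:ctrl.get_image(c) for c in('side','top')}
f=ims['side']['frame'][:,:,::-1][160:360,190:390];g=ims['top']['frame'][:,:,::-1][120:320,210:410]
cv2.imwrite('pics/up.png',cv2.resize(np.hstack([f,g]),None,fx=2,fy=2))
E
```

```text
clock: 7.4
eef_pos: [627.8, -30.6, 132.1]
tool_rot: [-2.724, -0.001, 1.43]
force: [0.0, -0.4, -2.6]
width: 32.0
travel [0.02 0.34 0.5 ] ang [ 0.1 -0.1 -0. ] tcp rack [ -8.8 -39.2 132.1] z [ 0.  -0.4 -2.6] 32.040652585412644 7.4
```

View pics/up.png

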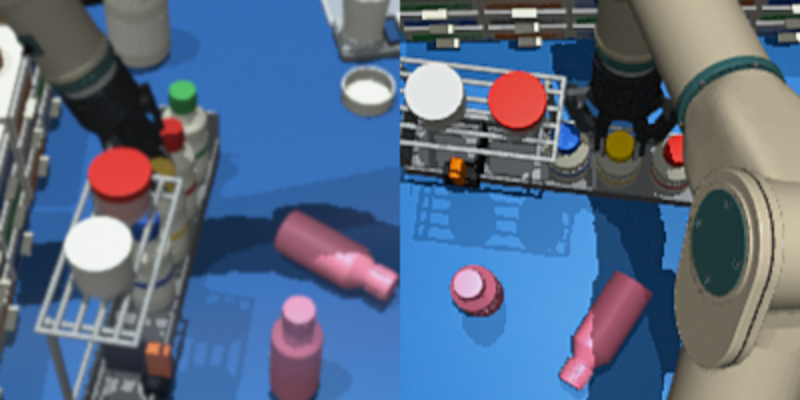

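The yellow cap is upright in the gap between the blue and red caps (crop 620,145), and nothing else has moved. Next I lower it onto the lane floor.

```bash
python3 -m creep '[{"hand":0.25,"travel":[0,0.17,0.25],"angular":[0,0,0]},{"hand":0.25,"travel":[0,0.34,0.5],"angular":[0,0,0]},{"hand":0.25,"travel":[0,0.34,0.5],"angular":[0,0,0]},{"hand":0.25,"travel":[0,0.34,0.5],"angular":[0,0,0]}]' | tail -5; python3 -m creep '[{"hand":0.25,"travel":[0,0.09,0.18],"angular":[0,0,0]},{"hand":0.25,"travel":[0,0.09,0.18],"angular":[0,0,0]},{"hand":0.25,"travel":[0,0.09,0.18],"angular":[0,0,0]}]' | tail -5
```

```text
clock: 7.9
eef_pos: [629.0, -30.9, 126.8]
tool_rot: [-2.725, -0.001, 1.43]
force: [-0.2, 0.2, -0.8]
width: 32.1
clock: 8.2
eef_pos: [629.6, -30.9, 126.5]
tool_rot: [-2.726, -0.001, 1.429]
force: [0.0, -0.6, 6.9]
width: 32.2
```

```bash
python3 -m creep '[{"hand":0.5,"travel":[0,0,0],"angular":[0,0,0]},{"hand":0.5,"travel":[0,0,0],"angular":[0,0,0]},{"hand":0.5,"travel":[0,0,0],"angular":[0,0,0]},{"hand":0.5,"travel":[0,0,0],"angular":[0,0,0]},{"hand":0.5,"travel":[0,0,-1.5],"angular":[0,0,0]},{"hand":0.5,"travel":[0,0,-3],"angular":[0,0,0]},{"hand":0.5,"travel":[0,0,-5],"angular":[0,0,0]},{"hand":0.5,"travel":[0,0,-8],"angular":[0,0,0]},{"hand":0.5,"travel":[0,-2,-12],"angular":[0,0,0]},{"hand":0.5,"travel":[0,-6,-15],"angular":[-8,0,0]},{"hand":0.5,"travel":[0,-11,-17],"angular":[-16,0,0]},{"hand":0.5,"travel":[0,-16,-18],"angular":[-24,0,0]},{"hand":0.5,"travel":[0,-18,-18],"angular":[-24,0,0]},{"hand":0.5,"travel":[0,-18,-18],"angular":[-24,0,0]},{"hand":0.5,"travel":[0,-18,-18],"angular":[-24,0,0]},{"hand":0.5,"travel":[0,-18,-18],"angular":[-24,0,0]}]' | tail -5
python3 - <<'E'
from h import *
log()
ims={c:ctrl.get_image(c) for c in('side','top')}
for c in ims:
  for n in['tipped','snugger_grip','snugger_face']: print(c,n,[(np.round(r(d['at']),1).tolist(),round(d['confidence'],2)) for d in ctrl.spot_point(c,n)][:3])
f=ims['side']['frame'][:,:,::-1][160:360,190:390];g=ims['top']['frame'][:,:,::-1][120:320,210:410]
cv2.imwrite('pics/rel.png',cv2.resize(np.hstack([f,g]),None,fx=2,fy=2))
E
cat log.jsonl
```

```text
clock: 9.8
eef_pos: [539.5, -18.7, 363.2]
tool_rot: [3.139, -0.002, 1.428]
force: [0.8, -0.5, 0.3]
width: 42.9
side tipped [([-149.7, -74.7, 27.6], 0.79), ([2.0, -37.0, 5.9], 0.73)]
side snugger_grip [([-43.0, 154.7, 86.1], 0.77), ([-179.3, 333.3, -1.8], 0.7), ([-226.8, -346.5, 0.6], 0.58)]
side snugger_face [([3.4, 131.5, 39.0], 0.7), ([-44.5, 123.0, 221.5], 0.3)]
top tipped [([-150.2, -73.4, 29.4], 0.88)]
top snugger_grip [([-44.8, 155.2, 86.0], 0.78)]
top snugger_face [([-1.6, 130.4, 42.0], 0.9)]
[[-0.025324787045905673, 0.36194382540208814, -0.1040499211571924, 2.238128410171042, 1.00833608757425, 0.30906141847464286, 0.34947414699170143], [527.4526187469968, -49.26149524780788, 213.98060948938735], [2.723837148476525, 0.11320256073101032, 1.3779157437498117]]
[[0.31449912091681037, 0.5170748874012263, -0.4951926945817934, 1.910323155215304, 0.4411612411604688, 0.6759487894453616, 0.9869742966100413], [564.7787139087195, -21.827958410637784, 204.57635653586846], [3.002170972711257, -0.0010736593335616273, 1.4292450084834387]]
[[0.23460414406371366, 0.6502165719906325, -0.3852990291640114, 1.9551673163770404, 0.5617662616811813, 0.4967416329573942, 0.8802066777973485], [577.3092832587283, -23.48701852150761, 118.34905345710523], [3.0007853133681186, -0.001226538815233047, 1.4290210108814747]]
[[0.25882296155846357, 0.9855866906938302, -0.5057517826649519, 1.2107522890588875, 0.3092520116259351, 1.4458081605543658, 1.1972388816115092], [627.7924677197354, -30.627663987318225, 132.13672130186396], [-2.7242956683072803, -0.0013541964122159023, 1.4295824397157475]]
[[0.4027434281146729, 0.3888615263998049, -0.6094301428985207, 1.6226095898029966, 0.23418200922103022, 1.2009555198537376, 1.172236750317008], [539.4721031272929, -18.743626215217173, 363.19805783289746], [3.138703765664567, -0.0016447694020744752, 1.4283172560485156]]
```

View pics/rel.png

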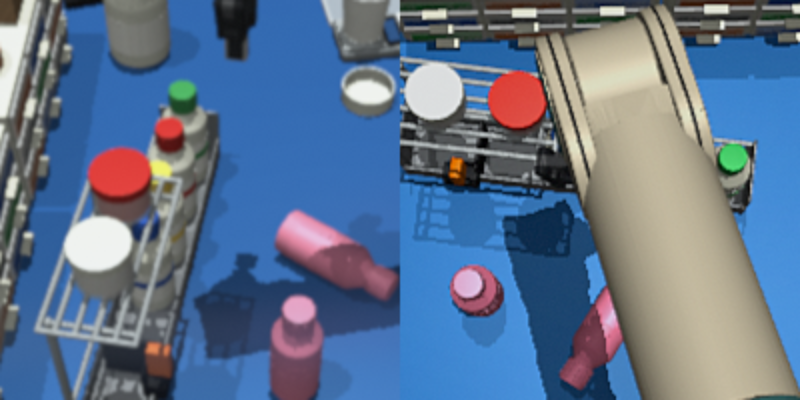

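The bottle stands upright and released in the row (side crop 160,175), and the pots and pink bottles are where they were. Before reaching the tab, I fit the arm's kinematics from the logged poses and search for a lean the wrist can hold along the slide.

```bash
cat > kin.py <<'E'
from h import *
import json, itertools
from scipy.optimize import least_squares
D=[json.loads(l) for l in open('log.jsonl')]+[[[-1.33079328,0.62841964,0.0384975,1.51739951,-0.02699831,0.99628747,-0.01998248],[195.66651235,619.86752506,231.3007941],[-3.14155709,0,1.26498874]]]
D=D[1:]  # first was still moving
def fk(q,p,s):
    h,L1,e,L2,c,f=p; z=[0,0,1.]
    A=R.from_euler('z',s[0]*q[0])*R.from_euler('y',q[1]); P=np.array([0,0,h])+A.apply([0,0,L1])
    A=A*R.from_euler('z',s[1]*q[2]); P=P+A.apply([e,0,0]); A=A*R.from_euler('y',q[3]); P=P+A.apply([-e,0,L2])
    A=A*R.from_euler('z',s[2]*q[4]); P=P+A.apply([f,0,0]); A=A*R.from_euler('y',q[5])*R.from_euler('z',s[3]*q[6]); return P+A.apply([0,0,c]),A
def fit():
    best=None
    for s in itertools.product([1,-1],repeat=4):
        # orientation: constant tool twist free
        A=[fk(q,[0]*6,s)[1] for q,_,_ in D]; M=[R.from_euler('xyz',o) for *_,o in D]
        tw=A[0].inv()*M[0]; e=sum(((a*tw).inv()*m).magnitude() for a,m in zip(A,M))
        if best is None or e<best[0]: best=(e,s,tw)
    e,s,tw=best
    g=least_squares(lambda p:np.concatenate([fk(q,p,s)[0]-x for q,x,_ in D]),[300,400,0,380,250,0])
    return e,s,tw,g.x,np.abs(g.fun).max()
if __name__=='__main__':
    e,s,tw,p,err=fit(); print(e,s,tw.as_rotvec(),np.round(p,1),err)
E
python3 kin.py
```

```text
3.5421245449305805e-06 (-1, -1, -1, -1) [-3.05188494e-16  7.19372878e-16 -3.14159265e+00] [374.  653.8 -35.9 392.1 441.2  16.7] 26.877748573502345
```

```bash
cat > kin2.py <<'E'
from h import *
import json
D=[json.loads(l) for l in open('log.jsonl')]+[[[-1.33079328,0.62841964,0.0384975,1.51739951,-0.02699831,0.99628747,-0.01998248],[195.66651235,619.86752506,231.3007941],[-3.14155709,0,1.26498874]]]
def frames(q):
    A=R.identity(); F=[A]
    for i,a in enumerate('zyzyzyz'): A=A*R.from_euler(a,q[i]*(-1 if a=='z' else 1)); F.append(A)
    return [f.as_matrix() for f in F]
NM=['h','xs','L1','e1','e2','L2','f1','f2','c']
def rows(q):
    F=frames(q); return np.c_[F[0][:,2],F[1][:,0],F[2][:,2],F[3][:,0],F[4][:,0],F[4][:,2],F[5][:,0],F[6][:,0],F[6][:,2]]
A=np.vstack([rows(q) for q,_,_ in D]); b=np.concatenate([x for _,x,_ in D]); p,*_=np.linalg.lstsq(A,b,rcond=None)
TW=np.diag([-1,-1,1.])
def fk(q): return rows(q)@p, frames(q)[7]@TW
if __name__=='__main__': print(dict(zip(NM,np.round(p,1))),np.abs(A@p-b).max(),np.linalg.cond(A))
E
python3 kin2.py
```

```text
{'h': np.float64(330.0), 'xs': np.float64(19.4), 'L1': np.float64(576.1), 'e1': np.float64(-36.3), 'e2': np.float64(-16.0), 'L2': np.float64(386.5), 'f1': np.float64(27.0), 'f2': np.float64(-1.3), 'c': np.float64(368.7)} 29.15403687567965 54.99397641192262
```

```bash
python3 - <<'E'
from kin2 import *
import itertools
q=[ (f"{i}{'xyz'[k]}",i,k) for i in range(8) for k in range(3)]
# drop redundant: z axis shared along z-rotations, y along y-rotations
C=[(n,np.concatenate([frames(Q)[i][:,k] for Q,_,_ in D])) for n,i,k in q if n not in('1z','2y','3z','4y','5z','6y','7z','7x','7y')]
base=['0z','2z','4z','6z']; d=dict(C); oth=[n for n in d if n not in base]
res=[]
for m in(1,2,3):
  for s in itertools.combinations(oth,m):
    A=np.stack([d[n] for n in base+list(s)],1); p,*_=np.linalg.lstsq(A,b,rcond=None); res.append((np.abs(A@p-b).max(),s,np.round(p,1)))
  for x in sorted(res,key=lambda x:x[0])[:4]: print(x)
E
```

```text
(np.float64(3.405115187900151), ('3y',), array([338. , 557.1, 379.6, 349.5, -27.4]))
(np.float64(5.474537872824044), ('1y',), array([331.5, 565.3, 383.5, 352.4, -26.9]))
(np.float64(17.386417765886293), ('5y',), array([324.2, 543.2, 380.1, 330.6, -29.5]))
(np.float64(22.226143358843267), ('0x',), array([291.2, 590.1, 339.9, 359.9,  15.3]))
(np.float64(0.14829995223202275), ('1y', '3y'), array([336.3, 559.4, 382. , 350.2, -11.5, -16.5]))
(np.float64(2.846032883148041), ('0y', '3y'), array([337.5, 557.4, 378.7, 349.5,   1.8, -28.9]))
(np.float64(2.8640195620473037), ('3x', '3y'), array([340.4, 562.8, 384.4, 358.2,  -8.2, -26. ]))
(np.float64(3.113986462674575), ('3y', '6x'), array([336.5, 560. , 381.1, 349.8, -26.2,   3.1]))
(np.float64(3.1611398298991844e-07), ('1y', '3y', '5y'), array([ 3.362e+02,  5.591e+02,  3.821e+02,  3.499e+02, -1.150e+01,
       -1.620e+01, -4.000e-01]))
(np.float64(0.09277230770013034), ('1y', '3y', '5x'), array([ 3.362e+02,  5.593e+02,  3.820e+02,  3.502e+02, -1.140e+01,
       -1.650e+01, -2.000e-01]))
(np.float64(0.10051867183035057), ('0x', '1y', '3y'), array([ 3.361e+02,  5.593e+02,  3.819e+02,  3.501e+02,  2.000e-01,
       -1.160e+01, -1.630e+01]))
(np.float64(0.10602309007185085), ('1y', '3y', '4x'), array([ 3.361e+02,  5.592e+02,  3.820e+02,  3.500e+02, -1.140e+01,
       -1.650e+01, -2.000e-01]))
```

```bash
cat > ik.py <<'E'
from kin2 import *
from scipy.optimize import least_squares
PP=np.array([336.2,559.1,382.1,349.9,-11.5,-16.2,-.4])
def fk(q):
    F=frames(q); v=[F[0][:,2],F[2][:,2],F[4][:,2],F[6][:,2],F[1][:,1],F[3][:,1],F[5][:,1]]
    return np.stack(v,1)@PP, F[7]@TW
LO=np.array([-3.06,-.37,-1.25,.18,-1.1,.23,-2.94]);HI=np.array([3.06,2.12,1.32,2.47,4.24,1.98,2.94])
def target(pos,lean,sgn=1,roll=0,yaw=0):
    a=np.radians(lean); B=RR@R.from_euler('z',yaw,degrees=True).as_matrix(); z=B@[np.sin(a),0,-np.cos(a)]; x=sgn*(B@[0,1,0]); return w(pos),np.c_[x,np.cross(z,x),z]
def ik(P,M,q0,reg=0.01):
    def f(q):
        p,A=fk(q); return np.r_[(p-P)/100,R.from_matrix(A.T@M).as_rotvec()*2,reg*(q-q0)]
    g=least_squares(f,np.clip(q0,LO+.02,HI-.02),bounds=(LO+.01,HI-.01)); return g.x,np.abs(g.fun[:6]).max()
def tabtcp(y,lean,z=87):
    a=np.radians(lean); return np.array([-43,y,z])+19*np.array([np.sin(a),0,-np.cos(a)])
E
python3 - <<'E'
from ik import *
rng=np.random.default_rng(0); q=np.array(ctrl.read_state()['qpos']); print('now',np.round(q,2))
print(max(np.abs(fk(Q)[0]-x).max() for Q,x,_ in D))
for lean in(32,40,48):
  for sg in(1,-1):
    S=[]
    for k in range(25):
        q0=q if k==0 else rng.uniform(LO,HI)
        a,e=ik(*target(tabtcp(154,lean),lean,sg),q0,1e-3)
        if e<5e-3:
            b_,e2=ik(*target(tabtcp(46,lean),lean,sg),a,1e-3); S.append((np.abs(a-q).max(),a,e2,b_))
    S.sort(key=lambda s:s[0]); print(lean,sg,len(S))
    for s in S[:3]: print('  ',np.round(s[1],2),'|',round(s[2],3),np.round(s[3],2))
E
```

```text
now [ 0.4   0.39 -0.61  1.62  0.23  1.2   1.17]
0.05793325664695814
32 1 16
   [ 0.25  1.17 -1.24  2.1   1.91  1.32 -0.5 ] | 0.0 [ 0.47  1.14 -1.23  2.22  1.98  1.24 -0.44]
   [ 0.25  1.17 -1.24  2.1   1.91  1.32 -0.5 ] | 0.0 [ 0.47  1.14 -1.23  2.22  1.98  1.24 -0.44]
   [ 0.25  1.17 -1.24  2.1   1.91  1.32 -0.5 ] | 0.0 [ 0.47  1.14 -1.23  2.22  1.98  1.24 -0.44]
32 -1 14
   [ 0.16  1.01 -1.    2.1   1.89  1.08  2.55] | 0.0 [ 0.37  0.99 -0.99  2.22  2.01  1.01  2.57]
   [ 0.07  0.93 -0.84  2.1   1.89  0.94  2.48] | 0.0 [ 0.29  0.91 -0.83  2.22  2.05  0.87  2.47]
   [ 0.2   1.07 -1.1   2.1   1.89  1.17  2.58] | 0.0 [ 0.42  1.04 -1.09  2.22  1.99  1.09  2.62]
40 1 23
   [ 0.2   1.18 -1.18  2.19  2.07  1.42 -0.67] | 0.0 [ 0.42  1.16 -1.16  2.32  2.18  1.35 -0.63]
   [ 0.21  1.21 -1.22  2.19  2.08  1.46 -0.64] | 0.0 [ 0.43  1.19 -1.2   2.31  2.17  1.39 -0.6 ]
   [ 0.22  1.23 -1.24  2.18  2.08  1.48 -0.63] | 0.0 [ 0.44  1.21 -1.23  2.31  2.17  1.41 -0.59]
40 -1 10
   [ 0.17  1.14 -1.12  2.19  2.07  1.36  2.44] | 0.0 [ 0.39  1.12 -1.1   2.32  2.19  1.29  2.46]
   [ 0.19  1.16 -1.15  2.19  2.07  1.4   2.46] | 0.0 [ 0.41  1.14 -1.14  2.32  2.18  1.33  2.49]
   [-0.18  0.86 -0.49  2.2   2.16  0.87  2.07] | 0.0 [ 0.05  0.86 -0.5   2.32  2.39  0.89  2.02]
48 1 15
   [ 0.13  1.23 -1.12  2.26  2.22  1.58 -0.8 ] | 0.0 [ 0.35  1.21 -1.09  2.39  2.35  1.52 -0.78]
   [ 0.18  1.32 -1.24  2.25  2.24  1.69 -0.71] | 0.0 [ 0.4   1.3  -1.21  2.39  2.34  1.62 -0.68]
   [ 0.03  1.09 -0.9   2.26  2.22  1.39 -0.96] | 0.0 [ 0.24  1.08 -0.86  2.4   2.39  1.37 -0.97]
48 -1 10
   [ 0.03  1.09 -0.9   2.26  2.22  1.39  2.18] | 0.0 [ 0.23  1.08 -0.86  2.4   2.39  1.36  2.17]
   [-0.11  0.99 -0.67  2.26  2.24  1.22  2.03] | 0.0 [ 0.1   0.99 -0.63  2.4   2.46  1.23  1.99]
   [-0.16  0.96 -0.59  2.26  2.26  1.17  1.97] | 0.0 [ 0.05  0.96 -0.55  2.4   2.48  1.19  1.93]
```

```bash
cat > sim.py <<'E'
from ik import *
def jac(q):
    p,A=fk(q); J=np.zeros((6,7))
    for i in range(7):
        d=q.copy(); d[i]+=1e-5; p2,A2=fk(d); J[:3,i]=(p2-p)/1e-5/300; J[3:,i]=R.from_matrix(A2@A.T).as_rotvec()/1e-5
    return J
def follow(q,path,n=10,lam=.03,mid=0):
    q=q.copy(); out=[]
    for P,M in path:
        for _ in range(n):
            p,A=fk(q); e=np.r_[(P-p)/300,R.from_matrix(M@A.T).as_rotvec()]; J=jac(q)
            Ji=J.T@np.linalg.inv(J@J.T+lam**2*np.eye(6)); dq=Ji@e
            dq+=(np.eye(7)-Ji@J)@(mid*((LO+HI)/2-q)); q=np.clip(q+np.clip(dq,-.05,.05),LO+.005,HI-.005)
        out.append((q.copy(),np.linalg.norm(fk(q)[0]-P)))
    return out
E
python3 - <<'E'
from sim import *
q=np.array(ctrl.read_state()['qpos']); L=36
a=np.radians(L); dr=np.array([np.sin(a),0,-np.cos(a)])
g0=np.array([-.1,1.05,-.85,2.15,2.0,1.1,-.9])
qa,e=ik(*target(tabtcp(154,L),L,1),g0,.01); qh,e2=ik(*target(tabtcp(154,L)-130*dr,L,1),qa,.01); qe,e3=ik(*target(tabtcp(46,L),L,1),qa,.01)
for n,x,ee in(('grasp',qa,e),('hover',qh,e2),('end',qe,e3)): print(n,np.round(x,2),round(ee,4),'elbow',np.round(r(fk(np.r_[x[:3],[0]*4])[0]*0+ (frames(x)[0][:,2]*336+frames(x)[2][:,2]*559)),0))
N=12; path=[fk(q+(qh-q)*k/N) for k in range(1,N+1)]
for k,(P,M) in enumerate(path): 
    wr=P-350*M[:,2]; print(k,'tcp',np.round(r(P)),'toolz',np.round(RR.T@M[:,2],2),'wrist',np.round(r(wr)))
for mid in(0,.02,.1):
    o=follow(q,path,mid=mid); print(mid,[round(x[1],1) for x in o],np.round(o[-1][0],2))
    o=follow(q,[path[-1]]*3,n=60,mid=mid); print(' direct',[round(x[1],1) for x in o],np.round(o[-1][0],2))
E
```

```text
grasp [ 0.05  0.95 -0.83  2.15  2.    1.01 -0.78] 0.0 elbow [-183.  -55.  662.]
hover [ 0.04  0.69 -0.94  2.26  1.74  0.98 -0.74] 0.0 elbow [-280.  -60.  766.]
end [ 0.26  0.93 -0.82  2.27  2.17  0.96 -0.79] 0.0 elbow [-191. -151.  672.]
0 tcp [-104.  -48.  336.] toolz [ 0.  -0.1 -1. ] wrist [-105.  -15.  685.]
1 tcp [-106.  -55.  313.] toolz [ 0.02 -0.18 -0.98] wrist [-113.    9.  657.]
2 tcp [-104.  -58.  293.] toolz [ 0.06 -0.26 -0.96] wrist [-125.   33.  631.]
3 tcp [-100.  -56.  276.] toolz [ 0.11 -0.32 -0.94] wrist [-139.   55.  606.]
4 tcp [-94. -50. 261.] toolz [ 0.18 -0.36 -0.92] wrist [-155.   75.  582.]
5 tcp [-87. -37. 247.] toolz [ 0.25 -0.37 -0.89] wrist [-174.   93.  560.]
6 tcp [-80. -18. 234.] toolz [ 0.33 -0.36 -0.87] wrist [-195.  109.  539.]
7 tcp [-76.   7. 222.] toolz [ 0.4  -0.33 -0.85] wrist [-217.  123.  520.]
8 tcp [-75.  37. 210.] toolz [ 0.47 -0.28 -0.84] wrist [-240.  135.  503.]
9 tcp [-80.  73. 198.] toolz [ 0.53 -0.2  -0.82] wrist [-265.  144.  487.]
10 tcp [-90. 112. 187.] toolz [ 0.57 -0.11 -0.82] wrist [-289.  150.  473.]
11 tcp [-108.  154.  177.] 
[... 421 characters left out ...]
64(0.0), np.float64(0.0), np.float64(0.0), np.float64(0.0), np.float64(0.0), np.float64(0.0), np.float64(0.0), np.float64(0.0), np.float64(0.0), np.float64(0.0), np.float64(0.0), np.float64(0.0)] [-0.32  0.55 -0.39  2.27  1.81  0.63 -0.87]
 direct [np.float64(0.0), np.float64(0.0), np.float64(0.0)] [-0.18  0.58 -0.58  2.27  1.78  0.73 -0.82]
0.1 [np.float64(0.0), np.float64(0.0), np.float64(0.0), np.float64(0.0), np.float64(0.0), np.float64(0.0), np.float64(0.0), np.float64(0.0), np.float64(0.0), np.float64(0.0), np.float64(0.0), np.float64(0.1)] [-0.2   0.57 -0.56  2.27  1.78  0.72 -0.82]
 direct [np.float64(0.1), np.float64(0.0), np.float64(0.0)] [-0.17  0.58 -0.6   2.27  1.78  0.74 -0.81]
```

```bash
python3 - <<'E'
from sim import *
q=np.array(ctrl.read_state()['qpos']); L=36
qh=np.array([0.04,0.69,-0.94,2.26,1.74,0.98,-0.74])
s=ctrl.read_state(); P0=np.array(s['eef_pos']); M0=R.from_euler('xyz',s['tool_rot']).as_matrix()
pos=[(-125,-45,340),(-140,-45,315),(-150,-35,290),(-150,20,260),(-150,85,230),(-125,154,200)]
path=[]
for k,pp in zip(range(2,13,2),pos):
    M=fk(q+(qh-q)*k/12)[1] if k<12 else target((0,0,0),L,1)[1]
    path.append((w(pp),M)); rv=R.from_matrix(M0.T@M).as_rotvec(degrees=True)
    print(np.round(M0.T@(w(pp)-P0)/10,1),np.round(rv,1))
# rotvec steps
print([round(np.degrees(R.from_matrix(a[1].T@b_[1]).magnitude()),1) for a,b_ in zip([(0,M0)]+path,path)])
for mid in(0,.05):
    o=follow(q,path,n=30,mid=mid); print(mid,[round(x[1],1) for x in o],[np.round(x[0],2).tolist() for x in o[2::3]])
E
```

```text
[-0.6 -2.6  2.3] [ -1.6 -10.6   4.2]
[-0.6 -4.1  4.8] [ -7.4 -18.2   6.3]
[ 0.4 -5.1  7.3] [-16.  -21.4   6.4]
[ 5.9 -5.2 10.3] [-25.2 -19.1   5.1]
[12.4 -5.2 13.3] [-32.6 -11.7   3. ]
[19.3 -2.7 16.4] [-35.9  -0.1  -0.1]
[np.float64(11.5), np.float64(9.9), np.float64(9.1), np.float64(9.4), np.float64(10.6), np.float64(12.3)]
0 [np.float64(0.0), np.float64(0.0), np.float64(0.0), np.float64(0.0), np.float64(0.0), np.float64(0.0)] [[-0.18, 0.31, -0.26, 2.04, 0.71, 0.92, 0.42], [-0.72, 0.47, 0.14, 2.3, 1.84, 0.36, -0.95]]
0.05 [np.float64(0.0), np.float64(0.0), np.float64(0.0), np.float64(0.0), np.float64(0.0), np.float64(0.0)] [[-0.04, 0.33, -0.43, 2.03, 0.76, 0.97, 0.37], [-0.26, 0.5, -0.49, 2.28, 1.7, 0.66, -0.78]]
```

```bash
python3 -m creep '[{"hand":0.5,"travel":[-0.6,-2.6,2.3],"angular":[-1.6,-10.6,4.2]},{"hand":0.5,"travel":[-0.6,-2.6,2.3],"angular":[-1.6,-10.6,4.2]},{"hand":0.5,"travel":[-0.6,-4.1,4.8],"angular":[-7.4,-18.2,6.3]},{"hand":0.5,"travel":[-0.6,-4.1,4.8],"angular":[-7.4,-18.2,6.3]},{"hand":0.5,"travel":[0.4,-5.1,7.3],"angular":[-16,-21.4,6.4]},{"hand":0.5,"travel":[0.4,-5.1,7.3],"angular":[-16,-21.4,6.4]},{"hand":0.5,"travel":[5.9,-5.2,10.3],"angular":[-25.2,-19.1,5.1]},{"hand":0.5,"travel":[5.9,-5.2,10.3],"angular":[-25.2,-19.1,5.1]},{"hand":0.5,"travel":[12.4,-5.2,13.3],"angular":[-32.6,-11.7,3]},{"hand":0.5,"travel":[12.4,-5.2,13.3],"angular":[-32.6,-11.7,3]},{"hand":0.5,"travel":[19.3,-2.7,16.4],"angular":[-36,0,0]},{"hand":0.5,"travel":[19.3,-2.7,16.4],"angular":[-36,0,0]},{"hand":0.5,"travel":[19.3,-2.7,16.4],"angular":[-36,0,0]},{"hand":0.5,"travel":[19.3,-2.7,16.4],"angular":[-36,0,0]},{"hand":0.5,"travel":[19.3,-2.7,16.4],"angular":[-36,0,0]}]' | tail -5
python3 - <<'E'
from ik import *
print(np.round(ctrl.read_state()['qpos'],2)); L=36; a=np.radians(L); dr=np.array([np.sin(a),0,-np.cos(a)])
rel((-125,154,200),L)
t=tabtcp(154,L); rel(t-100*dr,L); rel(t-60*dr,L); rel(t,L)
E
```

```text
clock: 11.7
eef_pos: [539.7, 176.3, 200.1]
tool_rot: [2.51, -0.001, 1.428]
force: [0.0, 0.0, 0.1]
width: 42.7
[-0.32  0.49 -0.42  2.29  1.72  0.63 -0.81]
travel [ 0.07 -0.01  0.  ] ang [ 0.2  0.1 -0.2] tcp rack [-124.9  153.3  200.1] z [0.  0.  0.1] 42.69598591249499 11.7
travel [ 0.07 -0.04  5.86] ang [ 0.2  0.1 -0.2] tcp rack [-124.9  153.3  200.1] z [0.  0.  0.1] 42.69598591249499 11.7
travel [ 0.08 -0.05  9.86] ang [ 0.2  0.1 -0.2] tcp rack [-124.9  153.3  200.1] z [0.  0.  0.1] 42.69598591249499 11.7
travel [ 0.08 -0.07 15.86] ang [ 0.2  0.1 -0.2] tcp rack [-124.9  153.3  200.1] z [0.  0.  0.1] 42.69598591249499 11.7
```

```bash
python3 -m creep '[{"hand":0.5,"travel":[0.1,0,3],"angular":[0,0,0]},{"hand":0.5,"travel":[0.1,0,6],"angular":[0,0,0]},{"hand":0.5,"travel":[0.1,0,9],"angular":[0,0,0]},{"hand":0.5,"travel":[0.1,0,11],"angular":[0,0,0]},{"hand":0.5,"travel":[0.1,0,11],"angular":[0,0,0]},{"hand":0.5,"travel":[0.1,0,11],"angular":[0,0,0]}]' | tail -5
python3 - <<'E'
from ik import *
rel(tabtcp(154,36),36)
ims={c:ctrl.get_image(c) for c in('side','top')}
for c in ims: print([(np.round(r(d['at']),1).tolist(),round(d['confidence'],2)) for d in ctrl.spot_point(c,'snugger_grip')][:2])
f=ims['side']['frame'][:,:,::-1][230:430,190:390];g=ims['top']['frame'][:,:,::-1][120:320,180:380]
cv2.imwrite('pics/tab.png',cv2.resize(np.hstack([f,g]),None,fx=2,fy=2))
E
```

```text
clock: 12.3
eef_pos: [603.9, 167.7, 111.8]
tool_rot: [2.51, -0.001, 1.427]
force: [-0.5, -0.3, 0.8]
width: 42.6
travel [ 0.03 -0.09  4.92] ang [ 0.2  0.1 -0.2] tcp rack [-60.2 153.8 111.8] z [-0.5 -0.3  0.8] 42.611705905307176 12.3
[([-45.8, 154.2, 87.5], 0.79)]
[([-45.5, 152.1, 87.8], 0.65)]
```

View pics/tab.png

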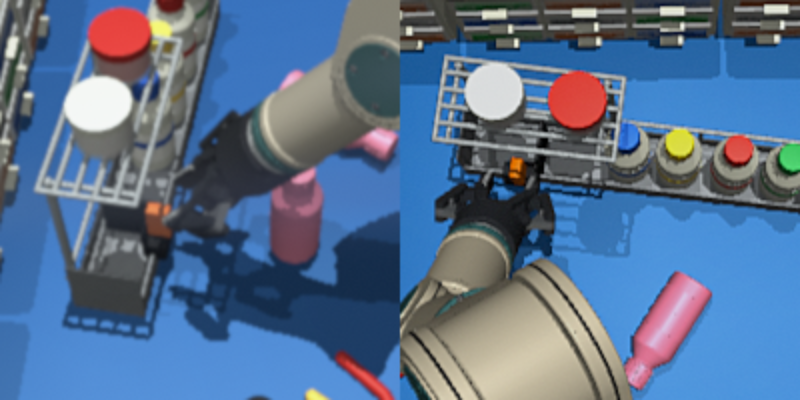

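The fingers straddle the orange tab (top crop 516,167; side crop 157,218), the four caps stand in line, and the gripper clears the pink bottle. I go in and pinch.

```bash
python3 -m creep '[{"hand":0.5,"travel":[0,0,1.6],"angular":[0,0,0]},{"hand":0.5,"travel":[0,-0.1,3.2],"angular":[0,0,0]},{"hand":0.5,"travel":[0,-0.1,4.7],"angular":[0,0,0]},{"hand":0.5,"travel":[0,-0.1,4.7],"angular":[0,0,0]},{"hand":0.5,"travel":[0,-0.1,4.7],"angular":[0,0,0]},{"hand":0.3,"travel":[0,-0.1,4.7],"angular":[0,0,0]},{"hand":0.1,"travel":[0,-0.1,4.7],"angular":[0,0,0]},{"hand":0.05,"travel":[0,-0.1,4.7],"angular":[0,0,0]},{"hand":0.05,"travel":[0,-0.1,4.7],"angular":[0,0,0]},{"hand":0.05,"travel":[0,-0.1,4.7],"angular":[0,0,0]},{"hand":0.05,"travel":[0,-0.1,4.7],"angular":[0,0,0]}]' | tail -5
python3 - <<'E'
from ik import *
rel(tabtcp(60,36),36);rel(tabtcp(46,36),36); print(np.round(ctrl.read_state()['qpos'],2))
E
```

```text
clock: 13.6
eef_pos: [630.2, 165.7, 74.6]
tool_rot: [2.509, -0.002, 1.43]
force: [-5.5, 1.6, 4.8]
width: 22.8
travel [-9.55  0.    0.35] ang [ 0.2 -0.1 -0.1] tcp rack [-33.8 155.5  74.6] z [-5.5  1.6  4.8] 22.829653538871906 13.6
travel [-1.095e+01  1.000e-02  3.400e-01] ang [ 0.2 -0.1 -0.1] tcp rack [-33.8 155.5  74.6] z [-5.5  1.6  4.8] 22.829653538871906 13.6
[-0.22  0.81 -0.4   2.16  2.09  0.71 -1.02]
```

```bash
python3 -m creep '[{"hand":0.3,"travel":[0,0,-0.4],"angular":[0,0,0]},{"hand":0.3,"travel":[0,0,-0.8],"angular":[0,0,0]},{"hand":0.3,"travel":[0,0,-0.8],"angular":[0,0,0]},{"hand":0.1,"travel":[0,0,-0.8],"angular":[0,0,0]},{"hand":0.05,"travel":[0,0,-0.8],"angular":[0,0,0]},{"hand":0.05,"travel":[0,0,-0.8],"angular":[0,0,0]},{"hand":0.05,"travel":[0,0,-0.8],"angular":[0,0,0]},{"hand":0.05,"travel":[0,0,-0.8],"angular":[0,0,0]}]' | tail -5
python3 - <<'E'
from ik import *
rel((-38,60,80),36);rel((-38,46,80),36)
ims={c:ctrl.get_image(c) for c in('side','top')}
f=ims['side']['frame'][:,:,::-1][280:380,220:320];g=ims['top']['frame'][:,:,::-1][140:240,190:290]
cv2.imwrite('pics/tab2.png',cv2.resize(np.hstack([f,g]),None,fx=4,fy=4,interpolation=cv2.INTER_CUBIC))
E
```

```text
clock: 14.4
eef_pos: [625.9, 167.8, 81.8]
tool_rot: [2.508, -0.004, 1.432]
force: [-1.5, 2.3, 5.0]
width: 12.9
travel [-9.7  -0.06  0.14] ang [ 0.3 -0.2 -0.1] tcp rack [-38.4 157.   81.8] z [-1.5  2.3  5. ] 12.902427936872387 14.4
travel [-11.1   -0.06   0.13] ang [ 0.3 -0.2 -0.1] tcp rack [-38.4 157.   81.8] z [-1.5  2.3  5. ] 12.902427936872387 14.4
```

View pics/tab2.png

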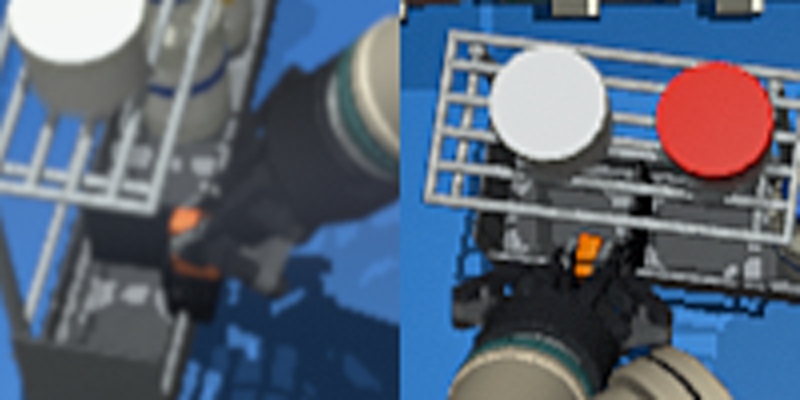

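The jaws now hold the tab (width 12.9 mm; side crop 190,235). Now I slide it.

```bash
python3 -m creep '[{"hand":0.05,"travel":[-0.4,0,0],"angular":[0,0,0]},{"hand":0.05,"travel":[-0.8,0,0],"angular":[0,0,0]},{"hand":0.05,"travel":[-1.2,0,0],"angular":[0,0,0]},{"hand":0.05,"travel":[-1.6,0,0],"angular":[0,0,0]},{"hand":0.05,"travel":[-2.0,0,0],"angular":[0,0,0]},{"hand":0.05,"travel":[-2.4,0,0],"angular":[0,0,0]},{"hand":0.05,"travel":[-2.8,0,0],"angular":[0,0,0]},{"hand":0.05,"travel":[-3.2,0,0],"angular":[0,0,0]},{"hand":0.05,"travel":[-3.6,0,0],"angular":[0,0,0]},{"hand":0.05,"travel":[-4,0,0],"angular":[0,0,0]},{"hand":0.05,"travel":[-4.4,0,0],"angular":[0,0,0]},{"hand":0.05,"travel":[-4.8,0,0],"angular":[0,0,0]},{"hand":0.05,"travel":[-5.2,0,0],"angular":[0,0,0]},{"hand":0.05,"travel":[-5.6,0,0],"angular":[0,0,0]},{"hand":0.05,"travel":[-6,0,0],"angular":[0,0,0]},{"hand":0.05,"travel":[-6,0,0],"angular":[0,0,0]},{"hand":0.05,"travel":[-6,0,0],"angular":[0,0,0]}]' | tail -5
python3 - <<'E'
from ik import *
rel((-38,60,81),36);rel((-38,46,81),36); print(np.round(ctrl.read_state()['qpos'],2))
E
```

```text
clock: 16.2
eef_pos: [617.3, 107.1, 81.8]
tool_rot: [2.507, -0.003, 1.431]
force: [-3.8, 2.1, 5.9]
width: 13.0
travel [-3.57 -0.01  0.08] ang [ 0.3 -0.1 -0.1] tcp rack [-38.4  95.7  81.8] z [-3.8  2.1  5.9] 12.987592841992726 16.2
travel [-4.97 -0.01  0.08] ang [ 0.3 -0.1 -0.1] tcp rack [-38.4  95.7  81.8] z [-3.8  2.1  5.9] 12.987592841992726 16.2
[-0.1   0.79 -0.42  2.25  2.23  0.72 -1.07]
```

```bash
python3 -m creep '[{"hand":0.05,"travel":[-0.3,0,0],"angular":[0,0,0]},{"hand":0.05,"travel":[-0.6,0,0],"angular":[0,0,0]},{"hand":0.05,"travel":[-0.9,0,0],"angular":[0,0,0]},{"hand":0.05,"travel":[-1.2,0,0],"angular":[0,0,0]},{"hand":0.05,"travel":[-1.5,0,0],"angular":[0,0,0]},{"hand":0.05,"travel":[-1.8,0,0],"angular":[0,0,0]},{"hand":0.05,"travel":[-2.1,0,0],"angular":[0,0,0]},{"hand":0.05,"travel":[-2.4,0,0],"angular":[0,0,0]},{"hand":0.05,"travel":[-2.7,0,0],"angular":[0,0,0]},{"hand":0.05,"travel":[-3,0,0],"angular":[0,0,0]},{"hand":0.05,"travel":[-3.3,0,0],"angular":[0,0,0]},{"hand":0.05,"travel":[-3.6,0,0],"angular":[0,0,0]},{"hand":0.05,"travel":[-4,0,0],"angular":[0,0,0]},{"hand":0.05,"travel":[-4,0,0],"angular":[0,0,0]},{"hand":0.05,"travel":[-4,0,0],"angular":[0,0,0]}]' | tail -5
python3 - <<'E'
from ik import *
rel((-38,46,81),36)
ims={c:ctrl.get_image(c) for c in('side','top')}
f=ims['side']['frame'][:,:,::-1][170:370,190:390];g=ims['top']['frame'][:,:,::-1][120:320,200:400]
cv2.imwrite('pics/slide.png',cv2.resize(np.hstack([f,g]),None,fx=2,fy=2,interpolation=cv2.INTER_CUBIC))
E
```

```text
clock: 17.7
eef_pos: [611.8, 68.2, 81.8]
tool_rot: [2.507, -0.004, 1.432]
force: [-1.3, 4.8, 4.3]
width: 12.5
travel [-1.04 -0.02  0.09] ang [ 0.3 -0.2 -0.1] tcp rack [-38.4  56.4  81.8] z [-1.3  4.8  4.3] 12.487306941757046 17.7
```

View pics/slide.png

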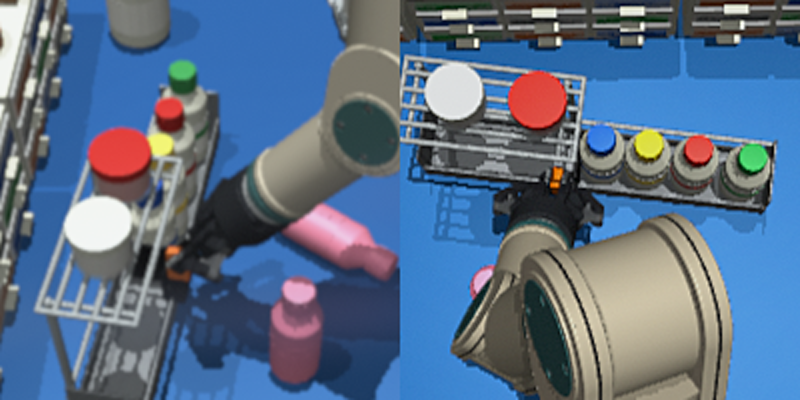

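The row is nearly closed: caps at 601/649/698/752 in the top crop, all upright, with the pink bottles untouched. I creep on, watching the force.

```bash
python3 -m creep '[{"hand":0.05,"travel":[-0.15,0,0],"angular":[0,0,0]},{"hand":0.05,"travel":[-0.3,0,0],"angular":[0,0,0]},{"hand":0.05,"travel":[-0.45,0,0],"angular":[0,0,0]},{"hand":0.05,"travel":[-0.6,0,0],"angular":[0,0,0]},{"hand":0.05,"travel":[-0.7,0,0],"angular":[0,0,0]},{"hand":0.05,"travel":[-0.7,0,0],"angular":[0,0,0]}]' | tail -5;  python3 -m creep '[{"hand":0.05,"travel":[-0.1,0,0],"angular":[0,0,0]},{"hand":0.05,"travel":[-0.2,0,0],"angular":[0,0,0]},{"hand":0.05,"travel":[-0.2,0,0],"angular":[0,0,0]}]' | tail -5; python3 -m creep '[{"hand":0.05,"travel":[-0.1,0,0],"angular":[0,0,0]},{"hand":0.05,"travel":[-0.2,0,0],"angular":[0,0,0]},{"hand":0.05,"travel":[-0.2,0,0],"angular":[0,0,0]}]' | tail -5
python3 -c "
from h import *
rel((-38,46,81),36)"
```

```text
clock: 18.4
eef_pos: [611.1, 63.0, 81.9]
tool_rot: [2.507, -0.005, 1.435]
force: [-0.1, 6.8, 2.4]
width: 12.9
clock: 18.7
eef_pos: [611.0, 62.6, 81.9]
tool_rot: [2.508, -0.007, 1.437]
force: [0.1, 6.6, 2.9]
width: 12.5
clock: 19.0
eef_pos: [611.0, 62.2, 81.9]
tool_rot: [2.508, -0.009, 1.439]
force: [-0.3, 6.8, 3.2]
width: 12.9
travel [-0.43 -0.02  0.09] ang [ 0.3 -0.7  0.1] tcp rack [-38.4  50.3  81.9] z [-0.3  6.8  3.2] 12.948919583275545 19.0
```

```bash
python3 -m creep '[{"hand":0.05,"travel":[-0.3,0,0],"angular":[0,0,0]},{"hand":0.05,"travel":[-0.5,0,0],"angular":[0,0,0]},{"hand":0.05,"travel":[-0.5,0,0],"angular":[0,0,0]},{"hand":0.05,"travel":[-0.5,0,0],"angular":[0,0,0]},{"hand":0.05,"travel":[-0.5,0,0],"angular":[0,0,0]}]' | tail -5
python3 - <<'E'
from ik import *
rel((-38,46,81),36)
ims={c:ctrl.get_image(c) for c in('side','top')}
B={'blue':((100,150,60),(125,255,255),(285,178,320,200)),'yellow':((20,120,80),(32,255,255),(310,180,345,205)),'red':((0,150,80),(6,255,255),(335,180,362,208)),'green':((45,100,50),(85,255,255),(362,185,390,212))}
for n,(lo,hi,bx) in B.items():
    c,a=blob(ims['top'],lo,hi,bx); o,d=ray(ims['top'],c); print(n,np.round(c,1),a,np.round(r(o+d*(145-o[2])/d[2]),1))
for c in ims:
  for n in['snugger_grip','snugger_face','bottle_blue','bottle_green','tipped']: print(c,n,[(np.round(r(d['at']),1).tolist(),round(d['confidence'],2)) for d in ctrl.spot_point(c,n)][:2])
E
```

```text
clock: 19.5
eef_pos: [610.5, 58.6, 81.9]
tool_rot: [2.508, -0.011, 1.441]
force: [-1.2, 6.7, 3.4]
width: 13.0
travel [-0.07 -0.02  0.1 ] ang [ 0.3 -0.9  0.1] tcp rack [-38.4  46.7  81.9] z [-1.2  6.7  3.4] 12.953981119806045 19.5
blue [303.5 188.9] 185 [  3.9  -1.7 145. ]
yellow [328.1 192.4] 170 [  2.4 -59.9 145. ]
red [352.  194.8] 163 [   3.5 -115.8  145. ]
green [376.2 198.5] 170 [   1.6 -173.   145. ]
side snugger_grip [([-45.3, 43.9, 83.9], 0.97)]
side snugger_face [([2.1, 20.2, 35.6], 0.92), ([2.8, -201.4, 1.9], 0.65)]
side bottle_blue [([-3.1, -3.4, 1.6], 0.72), ([-180.3, 113.6, 2.1], 0.69)]
side bottle_green [([-2.0, -174.3, 2.4], 0.7)]
side tipped [([-0.7, -58.1, 5.1], 0.65), ([-149.2, -77.4, 27.8], 0.64)]
top snugger_grip [([-45.6, 45.5, 85.9], 0.51)]
top snugger_face [([-3.2, 23.3, 41.1], 0.72)]
top bottle_blue [([-179.6, 116.5, 0.4], 0.72), ([-1.8, 0.1, -1.9], 0.65)]
top bottle_green [([-3.5, -167.5, 6.1], 0.76)]
top tipped [([-0.6, -56.8, 0.4], 0.62), ([116.3, -398.1, 0.5], 0.46)]
```

```bash
python3 -m creep '[{"hand":0.05,"travel":[-0.3,0,0],"angular":[0,0,0]},{"hand":0.05,"travel":[-0.5,0,0],"angular":[0,0,0]},{"hand":0.05,"travel":[-0.5,0,0],"angular":[0,0,0]},{"hand":0.05,"travel":[-0.5,0,0],"angular":[0,0,0]},{"hand":0.05,"travel":[-0.5,0,0],"angular":[0,0,0]}]' | tail -5;python3 -m creep '[{"hand":0.05,"travel":[-0.3,0,0],"angular":[0,0,0]},{"hand":0.05,"travel":[-0.5,0,0],"angular":[0,0,0]},{"hand":0.05,"travel":[-0.5,0,0],"angular":[0,0,0]},{"hand":0.05,"travel":[-0.5,0,0],"angular":[0,0,0]},{"hand":0.05,"travel":[-0.5,0,0],"angular":[0,0,0]}]' | tail -5
python3 - <<'E'
from ik import *
rel((-38,46,81),36)
ims={c:ctrl.get_image(c) for c in('side','top')}
B={'blue':((100,150,60),(125,255,255),(285,178,320,200)),'yellow':((20,120,80),(32,255,255),(310,180,345,205)),'red':((0,150,80),(6,255,255),(335,180,362,208)),'green':((45,100,50),(85,255,255),(362,185,390,212))}
for n,(lo,hi,bx) in B.items():
    c,a=blob(ims['top'],lo,hi,bx); o,d=ray(ims['top'],c); print(n,np.round(c,1),a,np.round(r(o+d*(145-o[2])/d[2]),1))
E
```

```text
clock: 20.6
eef_pos: [610.1, 56.1, 81.9]
tool_rot: [2.508, -0.014, 1.445]
force: [-0.6, 9.0, 2.2]
width: 12.3
clock: 21.1
eef_pos: [609.9, 55.2, 81.9]
tool_rot: [2.508, -0.018, 1.45]
force: [0.9, 11.6, 1.9]
width: 12.7
travel [ 0.28 -0.01  0.11] ang [ 0.3 -1.5  0.3] tcp rack [-38.5  43.2  81.9] z [ 0.9 11.6  1.9] 12.738928432283487 21.1
blue [304.7 189.1] 185 [  3.8  -4.6 145. ]
yellow [329.6 192.5] 166 [  2.6 -63.3 145. ]
red [353.4 194.9] 156 [   3.7 -119.3  145. ]
green [377.2 198.5] 173 [   1.7 -175.4  145. ]
```

```bash
python3 -m creep '[{"hand":0.05,"travel":[-0.4,0,0],"angular":[0,0,0]},{"hand":0.05,"travel":[-0.8,0,0],"angular":[0,0,0]},{"hand":0.05,"travel":[-0.8,0,0],"angular":[0,0,0]},{"hand":0.05,"travel":[-0.8,0,0],"angular":[0,0,0]},{"hand":0.05,"travel":[-0.8,0,0],"angular":[0,0,0]},{"hand":0.05,"travel":[-0.8,0,0],"angular":[0,0,0]}]' | tail -5
python3 - <<'E'
from ik import *
rel((-38,46,81),36)
ims={c:ctrl.get_image(c) for c in('side','top')}
B={'blue':((100,150,60),(125,255,255),(285,178,320,200)),'yellow':((20,120,80),(32,255,255),(310,180,345,205)),'red':((0,150,80),(6,255,255),(335,180,362,208)),'green':((45,100,50),(85,255,255),(362,185,390,212))}
for n,(lo,hi,bx) in B.items():
    c,a=blob(ims['top'],lo,hi,bx); o,d=ray(ims['top'],c); print(n,np.round(c,1),a,np.round(r(o+d*(145-o[2])/d[2]),1))
for c in ims:
  for n in['snugger_grip','snugger_face','lane_end']: print(c,n,[(np.round(r(d['at']),1).tolist(),round(d['confidence'],2)) for d in ctrl.spot_point(c,n)][:2])
E
```

```text
clock: 21.8
eef_pos: [609.8, 55.1, 82.0]
tool_rot: [2.509, -0.026, 1.462]
force: [3.0, 16.9, -0.8]
width: 13.0
travel [ 0.29 -0.01  0.12] ang [ 0.2 -2.2  0.5] tcp rack [-38.5  43.1  82. ] z [ 3.  16.9 -0.8] 12.9560288677623 21.8
blue [304.7 189. ] 185 [  4.1  -4.7 145. ]
yellow [329.6 192.5] 165 [  2.7 -63.3 145. ]
red [353.4 194.9] 157 [   3.8 -119.2  145. ]
green [377.2 198.5] 172 [   1.8 -175.4  145. ]
side snugger_grip [([-41.3, 42.3, 83.5], 0.65), ([-1.4, -6.8, 2.8], 0.35)]
side snugger_face [([4.6, 16.7, 37.2], 0.67)]
side lane_end [([2.2, -202.7, 2.6], 0.56)]
top snugger_grip [([-46.5, 41.6, 85.8], 0.47)]
top snugger_face [([0.1, 23.1, 39.7], 0.63), ([-2.8, -171.8, 4.3], 0.25)]
top lane_end [([-2.5, -202.5, 3.6], 0.62)]
```

The row has stalled solid: 17 N with no motion. Now I release and withdraw along the tool.

```bash
python3 -m creep '[{"hand":0.05,"travel":[0,0,0],"angular":[0,0,0]},{"hand":0.05,"travel":[0.05,0,0],"angular":[0,0,0]},{"hand":0.3,"travel":[0.05,0,0],"angular":[0,0,0]},{"hand":0.3,"travel":[0.05,0,0],"angular":[0,0,0]},{"hand":0.3,"travel":[0.05,0,0],"angular":[0,0,0]},{"hand":0.3,"travel":[0.05,0,-1],"angular":[0,0,0]},{"hand":0.3,"travel":[0.05,0,-2.5],"angular":[0,0,0]},{"hand":0.3,"travel":[0.05,0,-5],"angular":[0,0,0]},{"hand":0.3,"travel":[0.05,0,-8],"angular":[0,0,0]},{"hand":0.3,"travel":[0.05,0,-12],"angular":[0,0,0]},{"hand":0.3,"travel":[0.05,0,-16],"angular":[0,0,0]},{"hand":0.3,"travel":[0.05,0,-20],"angular":[0,0,0]},{"hand":0.3,"travel":[0.05,0,-20],"angular":[0,0,0]},{"hand":0.3,"travel":[0.05,0,-20],"angular":[0,0,0]}]' | tail -5
python3 - <<'E'
from ik import *
ims={c:ctrl.get_image(c) for c in('side','top')}
B={'blue':((100,150,60),(125,255,255),(285,178,320,200)),'yellow':((20,120,80),(32,255,255),(310,180,345,205)),'red':((0,150,80),(6,255,255),(335,180,362,208)),'green':((45,100,50),(85,255,255),(362,185,390,212))}
for n,(lo,hi,bx) in B.items():
    c,a=blob(ims['top'],lo,hi,bx); o,d=ray(ims['top'],c); print(n,np.round(c,1),a,np.round(r(o+d*(145-o[2])/d[2]),1))
for c in ims:
  for n in['snugger_grip','snugger_face','pot_red','pot_white','cup','jar','jar_lid','dropper','pliers']: print(c,n,[(np.round(d['at']).tolist(),np.round(r(d['at'])).tolist(),round(d['confidence'],2)) for d in ctrl.spot_point(c,n)][:1])
f=ims['side']['frame'][:,:,::-1][170:370,190:390];g=ims['top']['frame'][:,:,::-1][120:320,200:400]
cv2.imwrite('pics/end.png',cv2.resize(np.hstack([f,g]),None,fx=2,fy=2,interpolation=cv2.INTER_CUBIC))
E
```

```text
clock: 23.6
eef_pos: [491.8, 64.4, 245.3]
tool_rot: [2.505, -0.027, 1.462]
force: [-1.0, -0.8, -0.1]
width: 25.7
blue [304.6 189. ] 185 [  3.9  -4.4 145. ]
yellow [329.5 192.5] 169 [  2.6 -63.1 145. ]
red [353.5 195. ] 156 [   3.6 -119.4  145. ]
green [377.2 198.5] 173 [   1.7 -175.4  145. ]
side snugger_grip [([606.0, 55.0, 84.0], [-42.0, 42.0, 84.0], 0.88)]
side snugger_face [([650.0, 26.0, 38.0], [5.0, 20.0, 38.0], 0.68)]
side pot_red [([654.0, 76.0, 229.0], [2.0, 70.0, 229.0], 0.58)]
side pot_white [([658.0, 166.0, 228.0], [-6.0, 160.0, 228.0], 0.84)]
side cup [([376.0, -422.0, 25.0], [-204.0, -462.0, 25.0], 0.75)]
side jar [([700.0, -400.0, -2.0], [115.0, -395.0, -2.0], 0.98)]
side jar_lid [([371.0, -303.0, 4.0], [-225.0, -345.0, 4.0], 0.66)]
side dropper [([512.0, 364.0, -1.0], [-179.0, 335.0, -1.0], 0.81)]
side pliers [([367.0, 362.0, -3.0], [-322.0, 314.0, -3.0], 0.66)]
top snugger_grip [([603.0, 55.0, 85.0], [-45.0, 42.0, 85.0], 0.55)]
top snugger_face [([641.0, 28.0, 39.0], [-4.0, 21.0, 39.0], 0.65)]
top pot_red [([657.0, 75.0, 230.0], [5.0, 70.0, 230.0], 0.75)]
top pot_white [([662.0, 163.0, 229.0], [-1.0, 157.0, 229.0], 0.79)]
top cup [([378.0, -422.0, 26.0], [-201.0, -461.0, 26.0], 0.87)]
top jar [([701.0, -406.0, 0.0], [116.0, -401.0, 0.0], 0.98)]
top jar_lid [([371.0, -305.0, -1.0], [-225.0, -347.0, -1.0], 0.76)]
top dropper [([511.0, 362.0, -1.0], [-180.0, 334.0, -1.0], 0.51)]
top pliers [([369.0, 361.0, -1.0], [-320.0, 312.0, -1.0], 0.86)]
```

View pics/end.png

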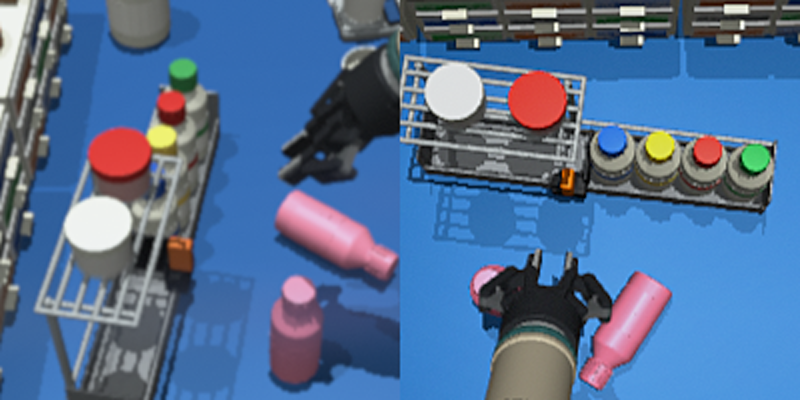

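The row is closed and upright (top crop caps at 612/660/708/755). The tab is released at 567,180, the arm is clear, and everything else is in place, so I hand it in.

```bash
python3 -c "
from cell import ctrl
print(ctrl.finish_job())"
```

```text
the job is handed in; nothing more can be done
None
```

The tipped yellow-capped bottle is back upright in its gap and released, the snugger has closed the whole row against the end wall, and I handed the job in at about 24 s. The hand-in reports no verdict, so the result rests on my own checks below.

**What I did:** I gripped the bottle by its cap, turned it upright and let go before touching the snugger. Then I pinched the orange tab with the tool leaning back 36° under the shelf edge. I slid it until it stalled (about 17 N, no further motion), released it and withdrew.

**Last checks that passed:**
- All four bottles stand upright. Cap spacings are 56–59 mm against a 56 mm bottle diameter, so any slack is at about the measuring error.
- The networks put the snugger face at rack y of about 20–21 mm, against a nominal 24 mm for a closed row.
- The pots, cup, jar, lid, dropper and pliers are within a few mm of where they started, and both pink look-alikes are where they were.
- The arm is clear of everything, with near-zero force on the tool.

**Checks that failed or disagreed:**
- My first approach to the cap, leaning 32°, stopped 32 mm off near a wrist limit, so I gripped the cap at a lean of 8° instead.
- The first pinch of the tab closed only to 23 mm, apparently blocked by the pressing plate, so I backed off 8 mm and pinched again (13 mm).
- My rack frame reads about 3 mm too far towards the end wall: the last (green-capped) bottle reads y = −175 mm, but the wall allows no less than −172 mm.

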